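Lock a build platform in the finishing jig with a thumb wedge

ROBOT

A 7-joint arm with a two-finger parallel gripper is mounted at the origin on the work surface. World frame = base frame: x ahead of the robot, y to its left, z up, the work surface at z = 0. Lengths are in m, angles in rad, forces in N, time in s.
With the tool pointing down it reaches from about 0.35 to 0.9 m from the base axis. Payload 8.1 kg.
Tool frame: the origin (TCP) lies between the finger pads; the fingertips stand 19 mm ahead of it and the grasp point (between the pads) is the TCP; y points along the fingers, x is the direction in which the jaws open and shut, and the axes are right-handed (so a half turn about y gives the same grasp; the last joint's range is limited). The gripper opens to 92 mm and grips with 3 to 60 N. Pads are 19 mm wide; open, the fingers measure 130 mm over their backs; the gripper's body (75 mm by 190 mm) begins 47 mm behind the grasp point.
Start: joints at [-1.321, 0.434, 0.025, 1.573, -0.012, 1.134, -0.075], TCP at [0.216, 0.587, 0.246] pointing down, gripper open.
Joint ranges: [-2.62, 2.62], [-0.44, 2.09], [-1.27, 1.32], [0.08, 2.57], [-1.32, 4.46], [0.12, 2], [-2.74, 2.74]. Speed limits (rad/s): [2.22, 2.22, 3.01, 3.01, 3.14, 3.14, 3.14].

INTERFACE

Orientations are given as a rotation vector (axis times angle).
In Python, from cell import ctrl, snapshot, order gives the robot as it stands. The module is installed in compiled form; this text tells all that it offers.
- The arm moves only by the tool jog_arm, never from a script. Its argument "motion" is a list of rows, each a list of 7 numbers: the turn, a rotation vector about the tool's x, y, z in degrees, then the shift along the tool's x, y, z in cm, then the finger opening in cm, from 0 to 9.18. In form: [[ax, ay, az, dx, dy, dz, claw], ...]. A call has 1 to 20 rows; each row is the pose to reach, as a shift and turn from the pose commanded when the call began, along the tool's axes at that moment; what a row does not reach only later rows make up. A row lasts 1/8 s, in which the tool goes at most 62.5 mm and 10.7 degrees, less where a joint would pass 70% of its speed; a pose out of reach is approached as far as the arm can. A call with a gripper value outside its range is refused whole. The fingers move at their own pace and stop on an object; "newtons" is the grip in N (left out, the last holds). Time passes only in rows, so rows that repeat a pose let the fingers close. It gives the time, the measured TCP pose, the force and the opening at its end, in the units of the state.
- ctrl.get_obs(): the state, without advancing time (a new reading comes with each control period).
- snapshot(name): name is "side" or "top" or "wrist"; returns a dict with "color" (400x640x3 uint8, red, green, blue), "mtx" (3x3 intrinsics, pixels), "distortion" ([k1, k2, p1, p2, k3] as OpenCV has them; the pictures are not rectified), "R" (3x3) and "t" (3): a world point X has camera coordinates R X + t. Camera axes: x right, y down, z forward; pixel columns grow to the right and rows downward; lengths in m; the calibration is good to about 2 mm. A picture is of the moment at which its call begins. There is no depth.
- order.finish_job(): hands the job in, once; it reports no verdict.
The state is a dict: "time": time; "joint_pos": joint angles; "dq": joint speeds; "joint_efforts": joint torques, N m; "eef_pos": TCP position; "ee_rot": TCP orientation; "wrist_force": force on the tool from outside, world axes, zero at the start; "wrist_torque": the same for the moment, N m; "width": finger opening in m.
Only numpy, scipy, OpenCV 4.12 (cv2) and the standard library are available. Lean on these libraries where they do the work, as an engineer would, in place of code of your own. Each camera call takes 0.05 s, during which the arm holds its last target.

TASK

Clamp the printer's build platform in its finishing jig: slide the T-shaped clamp bar forward until it holds the platform squarely against the fence, then slide the thumb wedge along its ramp behind the bar and press it in firmly (a thumb's push, 12 to 20 N) until it jams and the bar is locked fast when you let go. Do not ram it, and leave the other things on the bench where they are.

Things in the scene. Friction and masses are not known exactly. Their poses are not given: they have to be found in the camera images.
- jig: Fixed dark grey base board, 320 x 330 x 12 mm. Origin on the work surface; x: the way the clamp bar closes (to the fence), y left, z up. Board: x -45 to 275, y -165 to 165 mm. The bar runs along y = 0. A fixed steel ramp rail (14 mm high and wide, 250 long) lies crosswise at the end away from the fence; the wedge runs along it in jig direction (x 0.199, y 0.980).
- fence: Fixed steel fence at the jig's far end, 20 (x) x 150 (y) x 36 mm high, axes as the jig's. Origin: centre of its underside, on the board; its clamping face is at x -10 mm. Its place along the jig (origin at jig x 247 to 251 mm) differs from time to time.
- clamp_bar: T-shaped aluminium bar, slides only along jig x, stays where left (2 N friction). Axes as the jig's; origin on the board's top (z 12), below the middle of the tail's rear end; jig x 0 open, about 44 with the platform pinched. Tail: x 0 to 65, 40 wide, z 15 to 30; a dark adjusting block 26 wide sticks out of its rear end by 2 to 11 mm (varies, not measured). Head: x 60 to 85, 120 wide, z 4 to 30; presses the platform.
- bar_grip (a point): Middle of the bar's upright black grip plate: 12 (x) x 40 (y) x 42 mm tall, 45 mm ahead of the tail's rear end, axes as the jig's. This point is 63 mm above the work surface, the grip's top 83 mm. Pinch it across x or push it from behind.
- thumb_wedge: Aluminium wedge, slides only along the ramp (0.199, 0.980), 128 mm at most, 2 N friction, stays where left. Axes as the jig's; origin on the board's top below its tab; drawn out: jig (7, -120) mm. 110 mm long: butt y -18, tip y 92; z 1 to 28; 34 mm thick at the butt, 12 at the tip. Front face at x 15, parallel to y: it comes to bear on the block in the bar's tail.
- wedge_tab (a point): Middle of the wedge's upright thumb tab: 18 (x) x 32 (y) x 42 mm tall, axes as the jig's; this point is 61 mm above the work surface, the tab's top 82. Pinch it across x or push it from the butt side (-y). With the bar closed the wedge jams after 45 to 112 mm of travel, as the tail block is set, and stays in; with the bar open it only runs against the tail's side.
- platform: The same build platform as a body, with its printed part; origin at the centre of its underside, axes as platform_center.
- platform_center (a point): Middle of the build platform: loose hollow aluminium plate 110 (x) x 130 (y) x 22 mm, 0.4 to 0.63 kg, on the jig's board between bar and fence, at first askew and clear of both by 5 to 25 mm. A grey printed part (56 x 86 mm, top 42 mm above this point) stands on it. x as the jig's when square; edge towards the fence at x +55 mm.
- bracket: Bystander: grey printed bracket 40 x 60 x 36 mm lying on the jig's board, left of the bar. Origin under its centre.
- scraper: Bystander: scraper 160 mm long, lying on the jig's board right of the platform.
- solvent: Bystander: white bottle, 70 mm across, 170 mm tall. Origin at its underside.
- resin_jar: Bystander: amber jar, 72 mm across, 110 mm tall. Origin at its underside.
- parts_tray: Bystander: grey open tray 150 x 110 x 40 mm. Origin at its underside.
- mug: Bystander: white mug, 80 mm across, 95 mm tall. Origin at its underside.
- brush: Bystander: brush 170 mm long lying on the bench.
Mind the look-alikes: they are no part of the job. Leave any blue look-alike of the platform alone.

How it is judged:
At the end, for the whole second after the job is handed in: With the robot clear, the wedge still presses on the bar with more than 5 N the bar on the platform with more than 4 N and the platform on the fence with more than 3 N; the platform lies flat, within 4 mm of the fence and square to it within 2 degrees (0.035 rad); nothing moves (x of platform_center in the frame of fence above -0.069 m and angle between the x axis of platform_center and the x axis of fence, either way round below 0.035 rad and contact force between thumb_wedge and clamp_bar above 5 N and contact force between clamp_bar and platform above 4 N and contact force between platform and fence above 3 N and angle between platform_center's own z axis and vertical below 0.03 rad and linear speed of platform below 0.005 m/s and linear speed of each of thumb_wedge, clamp_bar below 0.003 m/s); the robot touches nothing.
It fails at once if the wedge is rammed: more than 60 N on the platform (contact force between clamp_bar and platform above 60 N).
It fails at once if a bystander is moved by more than 30 mm (distance of any of bracket, scraper, solvent, resin_jar, parts_tray, mug, brush from where it was at the start of the episode above 0.03 m).
It fails at once if the platform is tipped up (angle between platform_center's own z axis and vertical above 0.2 rad).
It also fails if it takes over 42 s, if anything falls off the work surface, if the arm or the gripper's body presses on something with over 40 N, if the wrist force passes 120 N, or if a joint passes its speed limit or range.

## Working session

There is one attempt and no reset: what is moved stays moved. The work goes in short steps, Python scripts to look and compute and a tool call to move; the robot and the scene stay as the last step left them, time stands still between calls to the robot, and variables do not carry over. Pictures are saved under pics/ and viewed, and the job is handed in when it is done.

Besides the shell and the picture viewer there is one more tool, called after "Call:" by a JSON object that holds its "fn" and its "kwargs". jog_arm: Moves the arm, as the interface text tells. Its arguments: {"type":"object","properties":{"motion":{"type":"array"},"newtons":{"type":"number"}},"required":["motion"]}

```bash
mkdir -p pics; cat > h.py <<'E'
import numpy as np, cv2, pickle
from cell import ctrl, snapshot, order
def snap(n,tag):
    s=snapshot(n); cv2.imwrite(f'pics/{tag}.png',s['color'][:,:,::-1]); pickle.dump(s,open(f'pics/{tag}.pkl','wb')); return s
def ray(s,uv,z):
    uv=np.array(uv,float).reshape(-1,1,2)
    n=cv2.undistortPoints(uv,np.array(s['mtx']),np.array(s['distortion'])).reshape(-1,2)
    R=np.array(s['R']);t=np.array(s['t']).ravel()
    c=-R.T@t; d=np.c_[n,np.ones(len(n))]@R
    return c+d*((np.broadcast_to(z,len(n))-c[2])/d[:,2])[:,None]
def proj(s,X):
    R=np.array(s['R']);t=np.array(s['t']).ravel()
    return cv2.projectPoints(np.array(X,float).reshape(-1,3),cv2.Rodrigues(R)[0],t,np.array(s['mtx']),np.array(s['distortion']))[0].reshape(-1,2)
E
python3 - <<'E'
from h import *
for n in ['top','side','wrist']: 
    s=snap(n,n+'0'); print(n,-np.array(s['R']).T@np.array(s['t']).ravel())
print(ctrl.get_obs())
E
```

```text
top [ 0.3757739  -0.0088555   1.34837261]
side [-0.13773649 -0.70959007  1.18078588]
wrist [0.15249158 0.60925283 0.38446821]
{'time': 0.15, 'joint_pos': array([-1.32057169,  0.43506094,  0.02494508,  1.57385603, -0.01158181,
        1.13396651, -0.07510148]), 'dq': array([ 2.04517058e-03, -1.82130672e-03,  1.14261625e-03, -1.78648678e-03,
       -8.02067266e-05,  1.48312705e-03,  1.50189070e-03]), 'joint_efforts': array([ 1.66174679e-03, -6.68261504e+01,  9.85872075e-01, -3.14694178e+01,
       -6.05890690e-02,  3.93889379e-02,  7.47644481e-05]), 'eef_pos': array([0.21588117, 0.58617003, 0.24513853]), 'ee_rot': array([-1.35648347, -0.94483989,  0.94628299]), 'wrist_force': array([ 0.02705795,  0.34630735, -0.04145324]), 'wrist_torque': array([-0.05130547, -0.02866562, -0.03333967]), 'width': 0.09205337539319494}
```

View pics/top0.png

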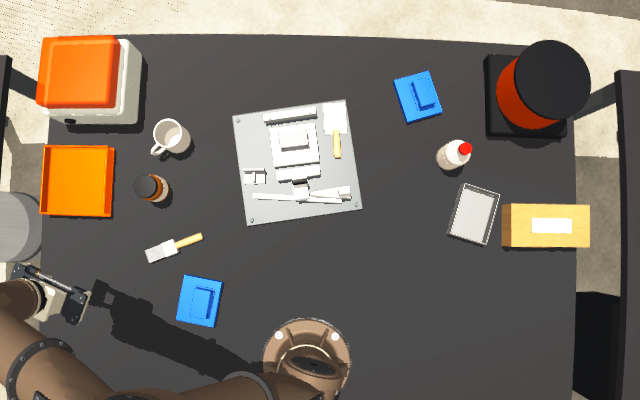

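View pics/side0.png

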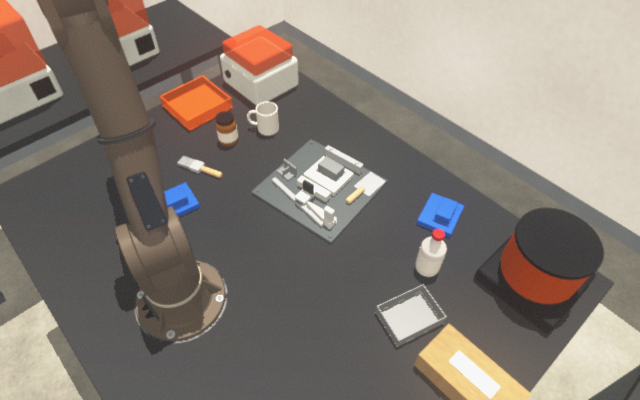

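View pics/wrist0.png

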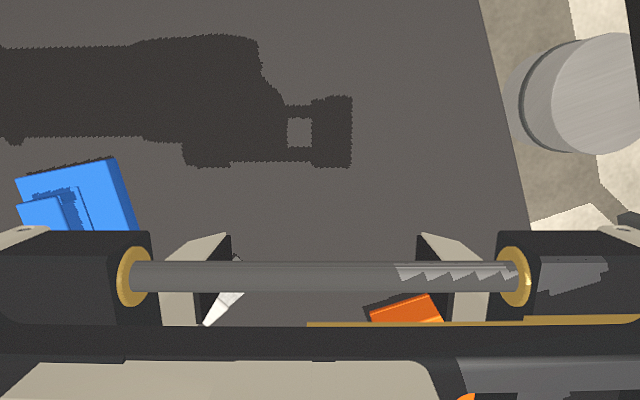

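Top view: the jig is at about (234..362, 100..226), with the fence at (290,115), the platform at (295,145) and the bar grip near (302,190). The wedge tab is near (345,192). The blue look-alikes at (418,96) and (200,300) are not part of the job. I'll enlarge the jig.

```bash
python3 - <<'E'
from h import *
a=cv2.imread('pics/top0.png')[92:234,225:370]; cv2.imwrite('pics/topc.png',cv2.resize(a,None,fx=4.1,fy=4.1,interpolation=cv2.INTER_CUBIC))
a=cv2.imread('pics/side0.png')[135:245,245:395]; cv2.imwrite('pics/sidec.png',cv2.resize(a,None,fx=5,fy=5,interpolation=cv2.INTER_CUBIC))
s=pickle.load(open('pics/top0.pkl','rb'))
c=ray(s,[(234,116),(346,100),(362,209),(247,226)],0.012); print(c, np.linalg.norm(np.diff(c,axis=0),axis=1)); print(c.mean(0))
E
```

```text
[[ 0.69808287  0.22358631  0.012     ]
 [ 0.75264254 -0.09857581  0.012     ]
 [ 0.43835782 -0.14910762  0.012     ]
 [ 0.38289853  0.174799    0.012     ]] [0.32674943 0.31832115 0.32862019]
[0.56799544 0.03767547 0.012     ]
```

View pics/topc.png

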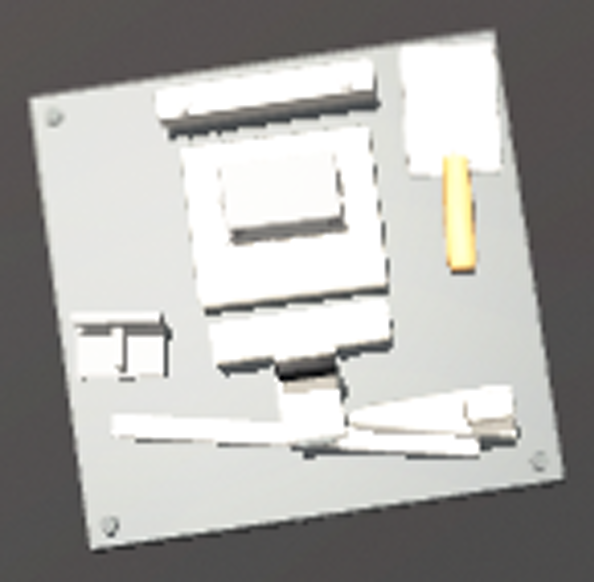

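View pics/sidec.png

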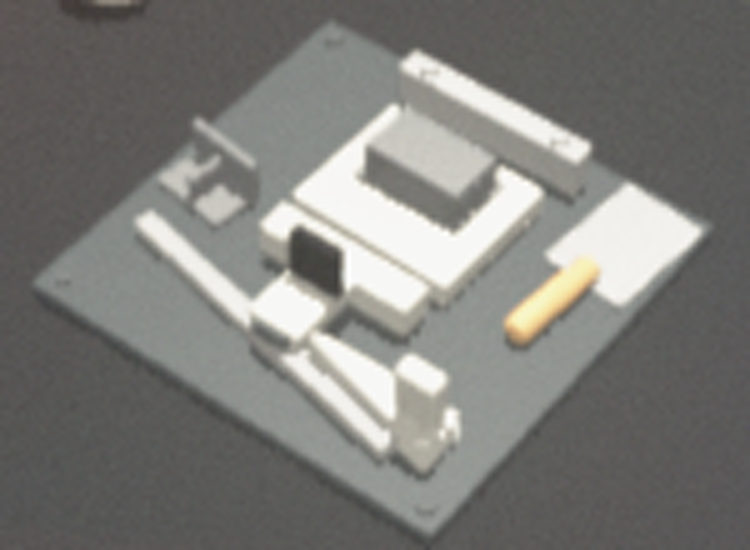

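```bash
python3 - <<'E'
from h import *
from scipy.spatial.transform import Rotation as Ro
o=ctrl.get_obs(); print(Ro.from_rotvec(o['ee_rot']).as_matrix().round(3))
s=pickle.load(open('pics/top0.pkl','rb')); im=s['color'].astype(int)
g=im.sum(2)
# board mask: brighter than bench
print(im[205,300],im[230,300],im[130,250])
m=((g>330)).astype(np.uint8); m[:90]=0;m[235:]=0;m[:,:225]=0;m[:,372:]=0
m=cv2.morphologyEx(m,cv2.MORPH_CLOSE,np.ones((9,9)))
cs=max(cv2.findContours(m,0,1)[0],key=cv2.contourArea)
P=ray(s,cs.reshape(-1,2),0.012)[:,:2]
r=cv2.minAreaRect(P.astype(np.float32)); print(r, cv2.boxPoints(r))
cv2.imwrite('pics/m.png',m*255)
# subpix: edge lines fits
box=cv2.boxPoints(r);c=np.array(r[0])
ls=[]
for i in range(4):
    a,b=box[i],box[(i+1)%4];d=(b-a)/np.linalg.norm(b-a);n=np.array([-d[1],d[0]])
    q=P[(abs((P-a)@n)<.006)&((P-a)@d>.03)&((P-b)@d<-.03)]
    v=cv2.fitLine(q.astype(np.float32),cv2.DIST_HUBER,0,.01,.01).ravel(); print(len(q),np.degrees(np.arctan2(v[1],v[0]))); ls.append(v)
def X(v,w): 
    k=np.linalg.solve(np.c_[v[:2],-w[:2]],w[2:]-v[2:]); return v[2:]+k[0]*v[:2]
C=[X(ls[i],ls[(i+1)%4]) for i in range(4)];print(C,np.mean(C,0),np.linalg.norm(np.diff(C,axis=0),axis=1))
E
```

```text
[[ 0.346 -0.    -0.938]
 [ 0.938 -0.001  0.346]
 [-0.001 -1.    -0.   ]]
[222 223 219] [79 76 75] [230 230 227]
((0.5707687139511108, 0.04073384404182434), (0.3225557506084442, 0.33320826292037964), 9.759275436401367) [[ 0.38358384  0.17758892]
 [ 0.44006568 -0.15079735]
 [ 0.7579536  -0.09612124]
 [ 0.70147175  0.23226504]]
96 -80.27083
90 9.615735
94 -80.26787
91 9.916885
[array([ 0.44102147, -0.14857242], dtype=float32), array([ 0.75609154, -0.09519329], dtype=float32), array([0.70019376, 0.23072171], dtype=float32), array([0.38542438, 0.17569005], dtype=float32)] [0.57068276 0.04066151] [0.3195598  0.33067378 0.3195438 ]
```

```bash
cat >> h.py <<'E'
from scipy.spatial.transform import Rotation as Ro
YAW=np.radians(9.74); C0=np.array([0.5707,0.0407]); ex=np.array([np.cos(YAW),np.sin(YAW)]); ey=np.array([-ex[1],ex[0]]); O=C0-.115*ex
def j2w(x,y,z): p=O+ex*x/1000+ey*y/1000; return np.array([p[0],p[1],z/1000])
def w2j(p): d=np.array(p)[:2]-O; return np.array([d@ex,d@ey,p[2]])*1000
def go(x,y,z,yawj):
    "shift/turn to jig point mm, tool x at yaw (deg) in jig"
    o=ctrl.get_obs(); R=Ro.from_rotvec(o['ee_rot']).as_matrix()
    th=YAW+np.radians(yawj); tx=np.array([np.cos(th),np.sin(th),0]); ty=np.array([0,0,-1.]); T=np.c_[tx,ty,np.cross(tx,ty)]
    print('turn',np.degrees(Ro.from_matrix(R.T@T).as_rotvec()).round(1),'shift cm',(R.T@(j2w(x,y,z)-o['eef_pos'])*100).round(2))
def st():
    o=ctrl.get_obs(); R=Ro.from_rotvec(o['ee_rot']).as_matrix(); f=np.array(o['wrist_force'])
    print('t',round(o['time'],2),'tcp jig',w2j(o['eef_pos']).round(1),'yawj',round(np.degrees(np.arctan2(R[1,0],R[0,0])-YAW),1),'F jig',(f[:2]@ex).round(1),(f[:2]@ey).round(1),f[2].round(1),'w',round(o['width'],4),'q',np.round(o['joint_pos'],2))
E
python3 - <<'E'
from h import *
for n in ['top','side']:
    s=pickle.load(open(f'pics/{n}0.pkl','rb')); a=cv2.imread(f'pics/{n}0.png')
    def box(x0,x1,y0,y1,z,c):
        p=proj(s,[j2w(x0,y0,z),j2w(x1,y0,z),j2w(x1,y1,z),j2w(x0,y1,z)])
        cv2.polylines(a,[np.round(p*16).astype(int).reshape(-1,1,2)],True,c,1,cv2.LINE_AA,4)
    a=cv2.resize(a,None,fx=1,fy=1)
    box(39,51,-20,20,83,(0,0,255)); box(0,65,-20,20,42,(255,0,0)); box(-2,16,-136,-104,82,(0,160,0)); box(239,259,-75,75,48,(255,0,255))
    y0,x0=(92,225) if n=='top' else (135,245)
    cv2.imwrite(f'pics/ov_{n}.png',cv2.resize(a[y0:y0+140,x0:x0+150],None,fx=4,fy=4,interpolation=cv2.INTER_CUBIC))
st(); go(10,0,200,90)
E
```

```text
t 0.15 tcp jig [-142.4  597.6  245.1] yawj 60.0 F jig 0.1 0.3 -0.0 w 0.0921 q [-1.32  0.44  0.02  1.57 -0.01  1.13 -0.08]
turn [ -0.  -30.   -0.1] shift cm [-44.16   4.57 -43.05]
```

View pics/ov_top.png

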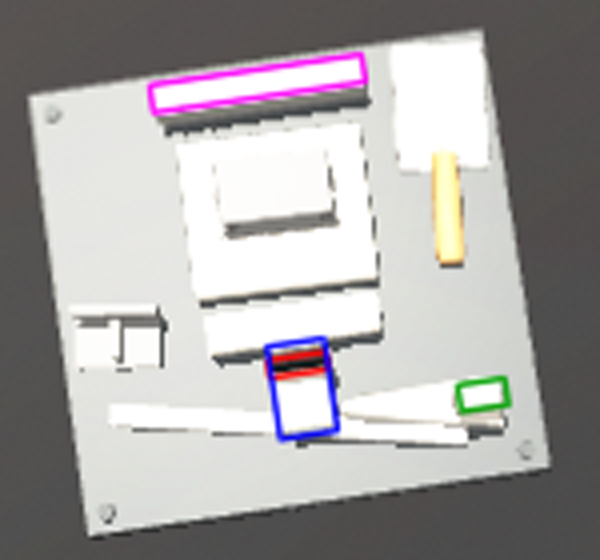

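View pics/ov_side.png

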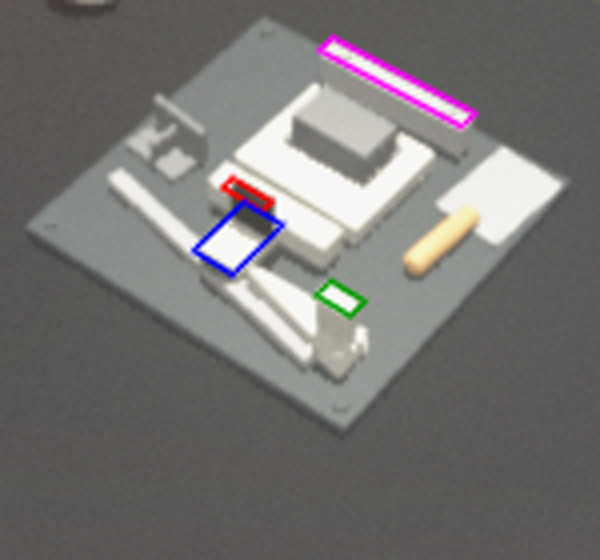

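The jig model matches the fence, grip, tail and tab in both views. The grip (black plate) and the tab are the right parts. Moving above and behind the grip with the fingers closed.

Call:
{"fn": "jog_arm", "kwargs": {"motion": [[0, -10, 0, -4, 0, -4, 0], [0, -20, 0, -8, 0, -8, 0], [0, -30, 0, -12, 0, -12, 0], [0, -30, 0, -16, 0, -16, 0], [0, -30, 0, -20, 0, -20, 0], [0, -30, 0, -24, 0, -24, 0], [0, -30, 0, -28, 0, -28, 0], [0, -30, 0, -32, 0, -32, 0], [0, -30, 0, -36, 1, -36, 0], [0, -30, 0, -40, 2, -40, 0], [0, -30, 0, -44.2, 4.5, -43, 0], [0, -30, 0, -44.2, 4.5, -43, 0], [0, -30, 0, -44.2, 4.5, -43, 0]], "newtons": 40}}

```text
time: 1.78
eef_pos: [0.4666, 0.0235, 0.2006]
ee_rot: [-1.123, -1.333, 1.334]
wrist_force: [0.5, -0.3, 0.2]
width: 0.0005
```

```bash
python3 -c "
from h import *
st(); go(10,0,66,90); snap('wrist','w1')"
```

```text
t 1.77 tcp jig [  9.5   0.6 200.6] yawj 90.0 F jig 0.4 -0.4 0.2 w 0.0005 q [-0.37  0.23  0.25  2.02 -0.07  0.9   1.66]
turn [-0.  0.  0.] shift cm [-0.07 13.46 -0.06]
```

View pics/w1.png

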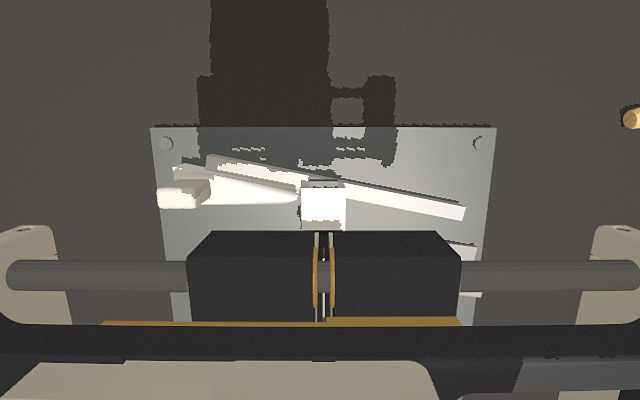

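Call:
{"fn": "jog_arm", "kwargs": {"motion": [[0, 0, 0, -0.1, 4, 0, 0], [0, 0, 0, -0.1, 8, 0, 0], [0, 0, 0, -0.1, 11, 0, 0], [0, 0, 0, -0.1, 13.3, 0, 0], [0, 0, 0, -0.1, 13.3, 0, 0]]}}

```text
time: 2.45
eef_pos: [0.466, 0.0236, 0.067]
ee_rot: [-1.12, -1.334, 1.336]
wrist_force: [-1.1, -0.0, 0.1]
width: 0.0006
```

Call:
{"fn": "jog_arm", "kwargs": {"motion": [[0, 0, 0, 0, 0, -0.5, 0], [0, 0, 0, 0, 0, -1.0, 0], [0, 0, 0, 0, 0, -1.5, 0], [0, 0, 0, 0, 0, -2.0, 0]]}}

```text
time: 2.95
eef_pos: [0.4873, 0.0257, 0.0681]
ee_rot: [-1.124, -1.335, 1.333]
wrist_force: [1.1, 0.5, -0.2]
width: 0.0006
```

```bash
python3 -c "
from h import *
st()"
```

```text
t 2.95 tcp jig [30.2 -0.7 68.1] yawj 90.0 F jig 1.2 0.3 -0.2 w 0.0006 q [-0.31  0.46  0.2   2.1  -0.16  0.59  1.74]
```

Call:
{"fn": "jog_arm", "kwargs": {"motion": [[0, 0, 0, 0, 0, -0.4, 0], [0, 0, 0, 0, 0, -0.8, 0], [0, 0, 0, 0, 0, -1.2, 0], [0, 0, 0, 0, 0, -1.6, 0]]}}

```text
time: 3.45
eef_pos: [0.5023, 0.0282, 0.0676]
ee_rot: [-1.123, -1.333, 1.334]
wrist_force: [-3.3, 0.3, 0.5]
width: 0.0004
```

Call:
{"fn": "jog_arm", "kwargs": {"motion": [[0, 0, 0, 0, 0, -0.3, 0], [0, 0, 0, 0, 0, -0.6, 0], [0, 0, 0, 0, 0, -0.9, 0], [0, 0, 0, 0, 0, -1.2, 0]]}}

```text
time: 3.95
eef_pos: [0.5136, 0.0302, 0.0676]
ee_rot: [-1.123, -1.333, 1.334]
wrist_force: [-5.0, -0.9, 3.3]
width: 0.0005
```

```bash
python3 -c "
from h import *
st();snap('top','t2')
a=cv2.imread('pics/t2.png')[92:234,225:370]; cv2.imwrite('pics/t2c.png',cv2.resize(a,None,fx=4,fy=4,interpolation=cv2.INTER_CUBIC))"
```

```text
t 3.95 tcp jig [56.9 -0.7 67.6] yawj 90.0 F jig -5.0 -0.1 3.3 w 0.0005 q [-0.31  0.49  0.2   2.04 -0.16  0.63  1.74]
```

View pics/t2c.png

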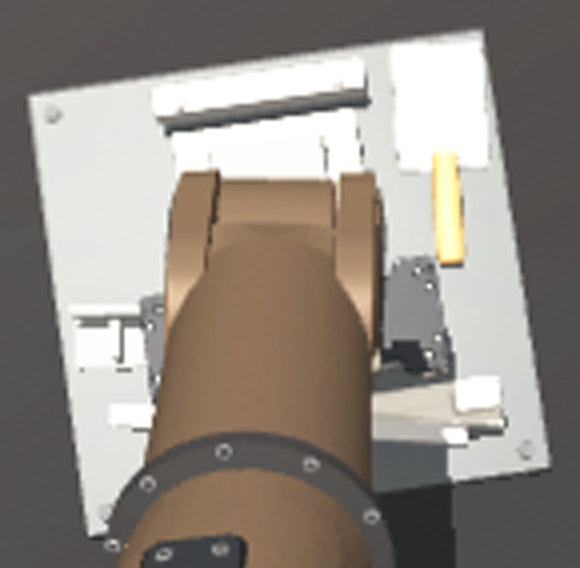

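Call:
{"fn": "jog_arm", "kwargs": {"motion": [[0, 0, 0, 0, 0, -0.25, 0], [0, 0, 0, 0, 0, -0.5, 0], [0, 0, 0, 0, 0, -0.75, 0], [0, 0, 0, 0, 0, -1.0, 0]]}}

```text
time: 4.5
eef_pos: [0.524, 0.0319, 0.0676]
ee_rot: [-1.123, -1.333, 1.334]
wrist_force: [-3.8, -0.7, -1.0]
width: 0.0002
```

Call:
{"fn": "jog_arm", "kwargs": {"motion": [[0, 0, 0, 0, 0, -0.1, 0], [0, 0, 0, 0, 0, -0.2, 0]]}}

```text
time: 4.75
eef_pos: [0.5255, 0.0322, 0.0676]
ee_rot: [-1.123, -1.333, 1.334]
wrist_force: [-8.7, -2.7, 4.2]
width: 0.0004
```

Call:
{"fn": "jog_arm", "kwargs": {"motion": [[0, 0, 0, 0, 0, -0.1, 0], [0, 0, 0, 0, 0, -0.2, 0]]}}

```text
time: 5.0
eef_pos: [0.5255, 0.0322, 0.0676]
ee_rot: [-1.12, -1.33, 1.336]
wrist_force: [-16.0, -2.9, 11.8]
width: 0.0005
```

Call:
{"fn": "jog_arm", "kwargs": {"motion": [[0, 0, 0, 0, 0, -0.05, 0], [0, 0, 0, 0, 0, -0.05, 0]]}}

```text
time: 5.25
eef_pos: [0.5255, 0.0322, 0.0675]
ee_rot: [-1.12, -1.329, 1.336]
wrist_force: [-14.4, -2.8, 9.8]
width: 0.0003
```

```bash
python3 -c "
from h import *
st();snap('side','s3')
a=cv2.imread('pics/s3.png')[115:245,245:395]; cv2.imwrite('pics/s3c.png',cv2.resize(a,None,fx=4.5,fy=4.5,interpolation=cv2.INTER_CUBIC))"
```

```text
t 5.25 tcp jig [69.  -0.7 67.5] yawj 90.0 F jig -14.7 -0.3 9.8 w 0.0003 q [-0.31  0.51  0.2   2.01 -0.16  0.65  1.74]
```

View pics/s3c.png

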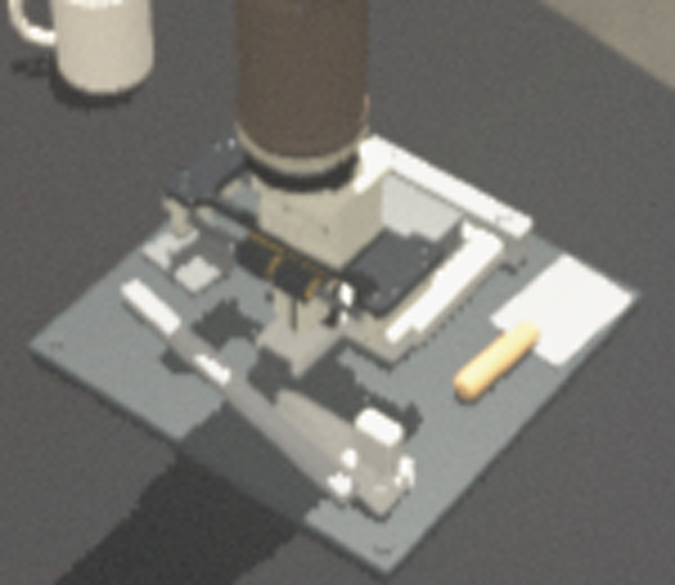

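Call:
{"fn": "jog_arm", "kwargs": {"motion": [[0, 0, 0, 0, 0, 0.3, 0], [0, 0, 0, 0, 0, 1.0, 0], [0, 0, 0, 0, 0, 2.5, 0], [0, 0, 0, 0, -3, 2.5, 0], [0, 0, 0, 0, -6, 4, 0], [0, 0, 0, 0, -8, 8, 0], [0, 0, 0, 4, -8, 12, 0], [0, 0, 0, 4, -8, 16, 0]]}}

```text
time: 6.3
eef_pos: [0.3623, 0.0466, 0.148]
ee_rot: [-1.122, -1.338, 1.335]
wrist_force: [-1.3, -0.8, -0.2]
width: 0.0007
```

```bash
python3 - <<'E'
from h import *
st()
for n,y0,x0 in [('top',92,225),('side',135,245)]:
    s=snap(n,n+'4'); a=cv2.imread(f'pics/{n}4.png'); a=cv2.resize(a[y0:y0+142,x0:x0+150],None,fx=4,fy=4,interpolation=cv2.INTER_CUBIC)
    def box(x0_,x1,ya,yb,z,c):
        p=(proj(s,[j2w(x0_,ya,z),j2w(x1,ya,z),j2w(x1,yb,z),j2w(x0_,yb,z)])-[x0,y0]+.5)*4-.5
        cv2.polylines(a,[np.round(p*16).astype(int).reshape(-1,1,2)],True,c,1,cv2.LINE_AA,4)
    b=44
    box(b+39,b+51,-20,20,83,(0,0,255)); box(b,b+65,-20,20,42,(255,0,0)); box(b+60,b+85,-60,60,42,(255,0,0)); box(-2,16,-136,-104,82,(0,160,0)); box(239,259,-75,75,48,(255,0,255))
    cv2.imwrite(f'pics/ov4_{n}.png',a)
E
```

```text
t 6.3 tcp jig [-89.4  41.1 148. ] yawj 90.2 F jig -1.4 -0.6 -0.2 w 0.0007 q [-0.47  0.14  0.22  2.3  -0.05  0.7   1.53]
```

View pics/ov4_top.png

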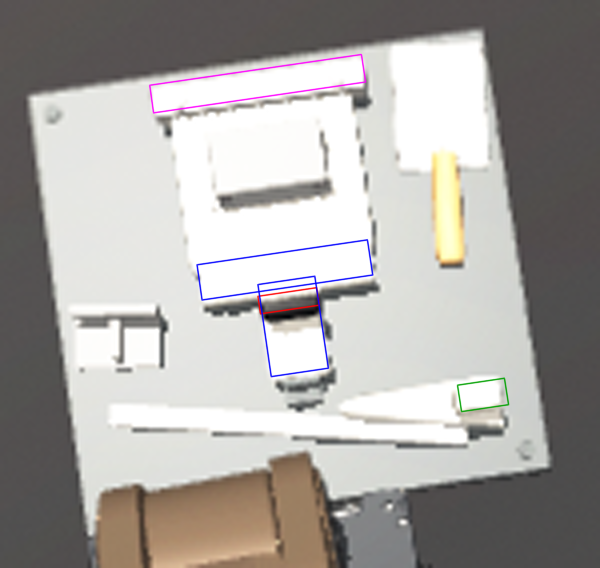

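View pics/ov4_side.png

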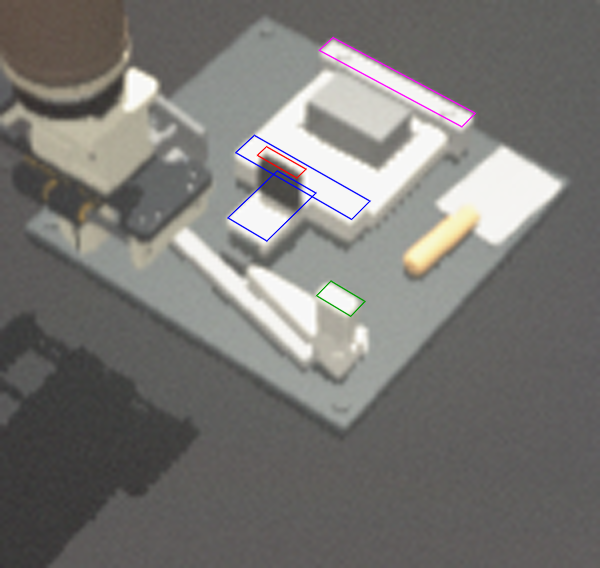

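Bar closed at about x 44. The platform's edge is flush with the fence and it looks square in the top view. Next is the wedge.

```bash
python3 -c "
from h import *
go(6,-190,150,0)"
```

```text
turn [-0.2 90.1 -0.1] shift cm [-22.97  -0.31  -9.85]
```

Call:
{"fn": "jog_arm", "kwargs": {"motion": [[0, 10, 0, -3, 0, 0, 0], [0, 20, 0, -6, 0, -1, 0], [0, 30, 0, -9, 0, -2, 0], [0, 40, 0, -12, 0, -4, 0], [0, 50, 0, -15, 0, -5, 0], [0, 60, 0, -18, 0, -7, 0], [0, 70, 0, -20, 0, -8, 0], [0, 80, 0, -22, 0, -9, 0], [0, 90, 0, -23, -0.3, -9.8, 0], [0, 90, 0, -23, -0.3, -9.8, 0], [0, 90, 0, -23, -0.3, -9.8, 0]]}}

```text
time: 7.78
eef_pos: [0.4992, -0.1646, 0.1505]
ee_rot: [-1.566, -0.137, 0.138]
wrist_force: [-0.4, 0.1, -0.4]
width: 0.0006
```

```bash
python3 -c "
from h import *
st();go(5,-175,68,0)"
```

```text
t 7.78 tcp jig [   9.8 -190.2  150.5] yawj 0.3 F jig -0.4 0.2 -0.4 w 0.0006 q [-0.26  0.43  0.64  1.97 -0.34  0.85  0.74]
turn [-0.   0.3 -0. ] shift cm [-0.47  8.25  1.52]
```

Call:
{"fn": "jog_arm", "kwargs": {"motion": [[0, 0, 0, -0.4, 3, 0, 0], [0, 0, 0, -0.4, 6, 0, 0], [0, 0, 0, -0.4, 8.2, 0, 0], [0, 0, 0, -0.4, 8.2, 0.5, 0], [0, 0, 0, -0.4, 8.2, 1.0, 0], [0, 0, 0, -0.4, 8.2, 1.5, 0], [0, 0, 0, -0.4, 8.2, 2.0, 0]]}}

```text
time: 8.65
eef_pos: [0.4927, -0.1454, 0.0694]
ee_rot: [-1.567, -0.136, 0.134]
wrist_force: [-1.2, 0.3, 1.0]
width: 0.0005
```

```bash
python3 - <<'E'
from h import *
st()
for n,y0,x0 in [('top',92,225),('side',135,245)]:
    s=snap(n,n+'5'); a=cv2.imread(f'pics/{n}5.png'); a=cv2.resize(a[y0:y0+142,x0:x0+150],None,fx=2.6,fy=2.6,interpolation=cv2.INTER_CUBIC); cv2.imwrite(f'pics/c5_{n}.png',a)
cv2.imwrite('pics/c5.png',np.hstack([cv2.imread(f'pics/c5_{n}.png') for n in ('top','side')]))
E
```

```text
t 8.65 tcp jig [   6.7 -170.2   69.4] yawj 0.1 F jig -1.1 0.5 1.0 w 0.0005 q [-0.22  0.53  0.56  2.06 -0.45  0.66  0.81]
```

View pics/c5.png

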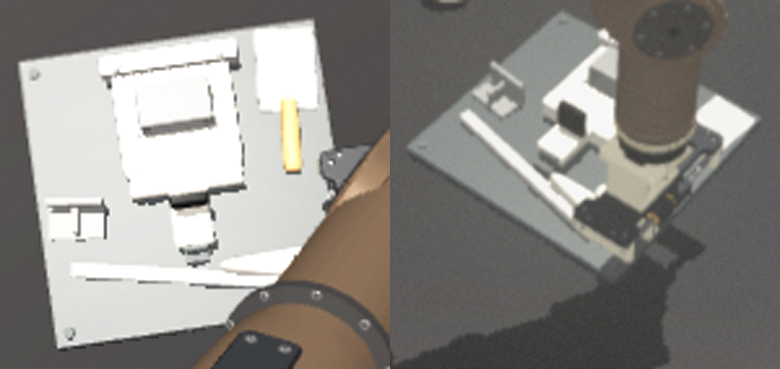

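Call:
{"fn": "jog_arm", "kwargs": {"motion": [[0, 0, 0, 0.1, 0, 0.5, 0], [0, 0, 0, 0.2, 0, 1.0, 0], [0, 0, 0, 0.3, 0, 1.5, 0], [0, 0, 0, 0.4, 0, 2.0, 0], [0, 0, 0, 0.5, 0, 2.5, 0]]}}

```text
time: 9.38
eef_pos: [0.493, -0.1201, 0.0687]
ee_rot: [-1.567, -0.134, 0.134]
wrist_force: [-0.0, -0.5, 0.9]
width: 0.0001
```

Call:
{"fn": "jog_arm", "kwargs": {"motion": [[0, 0, 0, 0.08, 0, 0.4, 0], [0, 0, 0, 0.16, 0, 0.8, 0], [0, 0, 0, 0.24, 0, 1.2, 0], [0, 0, 0, 0.32, 0, 1.6, 0], [0, 0, 0, 0.4, 0, 2.0, 0], [0, 0, 0, 0.46, 0, 2.3, 0], [0, 0, 0, 0.52, 0, 2.6, 0]]}}

```text
time: 10.25
eef_pos: [0.4938, -0.0938, 0.0687]
ee_rot: [-1.567, -0.134, 0.134]
wrist_force: [0.9, -1.9, -1.4]
width: 0.0001
```

```bash
python3 -c "
from h import *
st()"
```

```text
t 10.25 tcp jig [  16.5 -119.6   68.7] yawj 0.0 F jig 0.6 -2.1 -1.4 w 0.0001 q [-0.33  0.52  0.56  2.09 -0.45  0.65  0.71]
```

Call:
{"fn": "jog_arm", "kwargs": {"motion": [[0, 0, 0, 0.06, 0, 0.3, 0], [0, 0, 0, 0.12, 0, 0.6, 0], [0, 0, 0, 0.18, 0, 0.9, 0], [0, 0, 0, 0.22, 0, 1.1, 0]]}}

```text
time: 10.75
eef_pos: [0.4941, -0.0825, 0.0687]
ee_rot: [-1.567, -0.134, 0.134]
wrist_force: [2.2, -2.2, -1.5]
width: 0.0005
```

Call:
{"fn": "jog_arm", "kwargs": {"motion": [[0, 0, 0, 0.04, 0, 0.2, 0], [0, 0, 0, 0.08, 0, 0.4, 0]]}}

```text
time: 11.0
eef_pos: [0.4942, -0.0786, 0.0688]
ee_rot: [-1.567, -0.134, 0.134]
wrist_force: [0.4, -2.2, -0.8]
width: 0.0003
```

Call:
{"fn": "jog_arm", "kwargs": {"motion": [[0, 0, 0, 0.04, 0, 0.2, 0], [0, 0, 0, 0.08, 0, 0.4, 0]]}}

```text
time: 11.25
eef_pos: [0.4943, -0.0745, 0.0688]
ee_rot: [-1.567, -0.134, 0.134]
wrist_force: [1.1, -1.6, -0.6]
width: 0.0006
```

Call:
{"fn": "jog_arm", "kwargs": {"motion": [[0, 0, 0, 0.04, 0, 0.2, 0], [0, 0, 0, 0.08, 0, 0.4, 0]]}}

```text
time: 11.5
eef_pos: [0.4944, -0.0704, 0.0688]
ee_rot: [-1.567, -0.134, 0.134]
wrist_force: [1.1, -2.3, -1.5]
width: 0.0002
```

Call:
{"fn": "jog_arm", "kwargs": {"motion": [[0, 0, 0, 0.04, 0, 0.2, 0], [0, 0, 0, 0.08, 0, 0.4, 0]]}}

```text
time: 11.75
eef_pos: [0.4946, -0.0664, 0.0688]
ee_rot: [-1.567, -0.134, 0.134]
wrist_force: [2.5, -1.7, -0.7]
width: 0.0009
```

Call:
{"fn": "jog_arm", "kwargs": {"motion": [[0, 0, 0, 0.04, 0, 0.2, 0], [0, 0, 0, 0.08, 0, 0.4, 0]]}}

```text
time: 12.0
eef_pos: [0.4947, -0.0623, 0.0688]
ee_rot: [-1.567, -0.134, 0.134]
wrist_force: [2.8, -2.0, -0.9]
width: 0.0006
```

Call:
{"fn": "jog_arm", "kwargs": {"motion": [[0, 0, 0, 0.04, 0, 0.2, 0], [0, 0, 0, 0.08, 0, 0.4, 0]]}}

```text
time: 12.25
eef_pos: [0.4948, -0.0581, 0.0688]
ee_rot: [-1.567, -0.134, 0.134]
wrist_force: [2.1, -2.9, 0.4]
width: 0.0007
```

Call:
{"fn": "jog_arm", "kwargs": {"motion": [[0, 0, 0, 0.03, 0, 0.15, 0], [0, 0, 0, 0.06, 0, 0.3, 0]]}}

```text
time: 12.5
eef_pos: [0.4948, -0.0552, 0.0688]
ee_rot: [-1.567, -0.134, 0.134]
wrist_force: [2.1, -2.8, 0.2]
width: 0.0006
```

Call:
{"fn": "jog_arm", "kwargs": {"motion": [[0, 0, 0, 0.04, 0, 0.2, 0], [0, 0, 0, 0.08, 0, 0.4, 0]]}}

```text
time: 12.75
eef_pos: [0.4949, -0.0511, 0.0687]
ee_rot: [-1.567, -0.134, 0.134]
wrist_force: [1.5, -2.6, 0.3]
width: 0.0004
```

Call:
{"fn": "jog_arm", "kwargs": {"motion": [[0, 0, 0, 0.04, 0, 0.2, 0], [0, 0, 0, 0.08, 0, 0.4, 0]]}}

```text
time: 13.0
eef_pos: [0.495, -0.047, 0.0687]
ee_rot: [-1.567, -0.134, 0.134]
wrist_force: [1.6, -3.0, 1.4]
width: 0.0004
```

```bash
python3 - <<'E'
from h import *
st()
for n,y0,x0 in [('top',92,225),('side',135,245)]:
    s=snap(n,n+'6'); a=cv2.imread(f'pics/{n}6.png'); a=cv2.resize(a[y0:y0+142,x0:x0+150],None,fx=2.6,fy=2.6,interpolation=cv2.INTER_CUBIC); cv2.imwrite(f'pics/c5_{n}.png',a)
cv2.imwrite('pics/c6.png',np.hstack([cv2.imread(f'pics/c5_{n}.png') for n in ('top','side')]))
E
```

```text
t 13.0 tcp jig [ 25.5 -73.6  68.7] yawj 0.0 F jig 1.0 -3.2 1.4 w 0.0004 q [-0.43  0.52  0.57  2.1  -0.46  0.65  0.62]
```

View pics/c6.png

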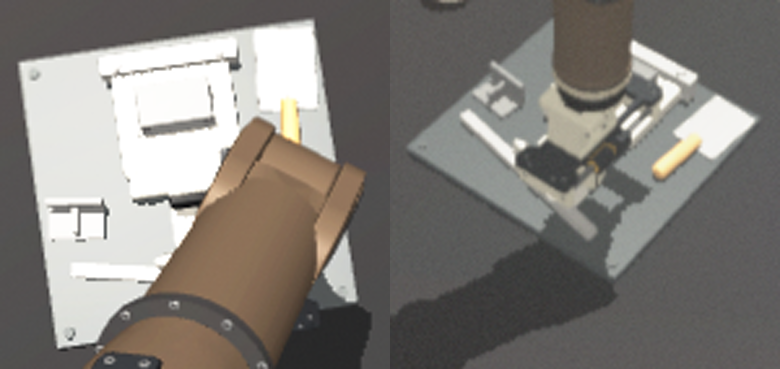

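The wedge is sliding along its ramp and hasn't jammed yet, about 75 mm in. I'll keep going gently.

Call:
{"fn": "jog_arm", "kwargs": {"motion": [[0, 0, 0, 0.04, 0, 0.2, 0], [0, 0, 0, 0.08, 0, 0.4, 0]]}}

```text
time: 13.35
eef_pos: [0.4948, -0.0454, 0.0688]
ee_rot: [-1.57, -0.133, 0.133]
wrist_force: [0.5, -13.9, 0.8]
width: 0.0004
```

Call:
{"fn": "jog_arm", "kwargs": {"motion": [[0, 0, 0, 0.04, 0, 0.2, 0], [0, 0, 0, 0.08, 0, 0.4, 0]]}}

```text
time: 13.6
eef_pos: [0.4948, -0.0441, 0.0688]
ee_rot: [-1.573, -0.131, 0.131]
wrist_force: [-0.6, -23.2, -0.4]
width: 0.0002
```

Call:
{"fn": "jog_arm", "kwargs": {"motion": [[0, 0, 0, 0.04, 0, 0.2, 0], [0, 0, 0, 0.08, 0, 0.4, 0]]}}

```text
time: 13.85
eef_pos: [0.4947, -0.0428, 0.0689]
ee_rot: [-1.576, -0.129, 0.129]
wrist_force: [-1.0, -32.9, -2.3]
width: 0.0002
```

Call:
{"fn": "jog_arm", "kwargs": {"motion": [[0, 0, 0, 0.03, 0, 0.15, 0], [0, 0, 0, 0.06, 0, 0.3, 0]]}}

```text
time: 14.1
eef_pos: [0.4947, -0.0419, 0.0689]
ee_rot: [-1.578, -0.128, 0.127]
wrist_force: [-1.5, -40.3, -1.7]
width: 0.0004
```

The wedge has jammed. I queued those four calls without reading the force between them, and the push went to about 40 N, above the 12–20 N asked for. Backing off now.

Call:
{"fn": "jog_arm", "kwargs": {"motion": [[0, 0, 0, -0.06, 0, -0.3, 0], [0, 0, 0, -0.12, 0, -0.6, 0], [0, 0, 0, -0.2, 0, -1.2, 0], [0, 0, 0, -0.4, 0, -2.5, 0]]}}

```text
time: 14.6
eef_pos: [0.4952, -0.0563, 0.0684]
ee_rot: [-1.565, -0.135, 0.136]
wrist_force: [0.7, 0.2, -1.0]
width: 0.0002
```

```bash
python3 -c "
from h import *
st()"
```

```text
t 14.6 tcp jig [ 24.2 -82.8  68.4] yawj 0.1 F jig 0.8 0.1 -1.0 w 0.0002 q [-0.41  0.52  0.57  2.1  -0.46  0.65  0.64]
```

Clear of the tab. Now I'll lift, retreat and inspect.

Call:
{"fn": "jog_arm", "kwargs": {"motion": [[0, 0, 0, 0, 0, -1.5, 0], [0, 0, 0, 0, -4, -2, 0], [0, 0, 0, 0, -8, -4, 0], [0, 0, 0, -4, -11, -8, 0], [0, 0, 0, -8, -13, -12, 0], [0, 0, 0, -12, -14, -16, 0], [0, 0, 0, -14, -14, -20, 0], [0, 0, 0, -14, -14, -20, 0]]}}

```text
time: 15.6
eef_pos: [0.3899, -0.2818, 0.2094]
ee_rot: [-1.568, -0.13, 0.128]
wrist_force: [0.5, 0.3, -0.5]
width: 0.0003
```

```bash
python3 - <<'E'
from h import *
st()
for n,y0,x0 in [('top',92,225),('side',135,245)]:
    s=snap(n,n+'7'); a=cv2.imread(f'pics/{n}7.png'); a=cv2.resize(a[y0:y0+142,x0:x0+150],None,fx=4,fy=4,interpolation=cv2.INTER_CUBIC)
    cv2.imwrite(f'pics/c7_{n}.png',a)
E
```

```text
t 15.6 tcp jig [-117.8 -287.3  209.4] yawj -0.3 F jig 0.5 0.2 -0.5 w 0.0003 q [-0.11  0.28  0.78  2.01 -0.24  0.94  0.96]
```

View pics/c7_top.png

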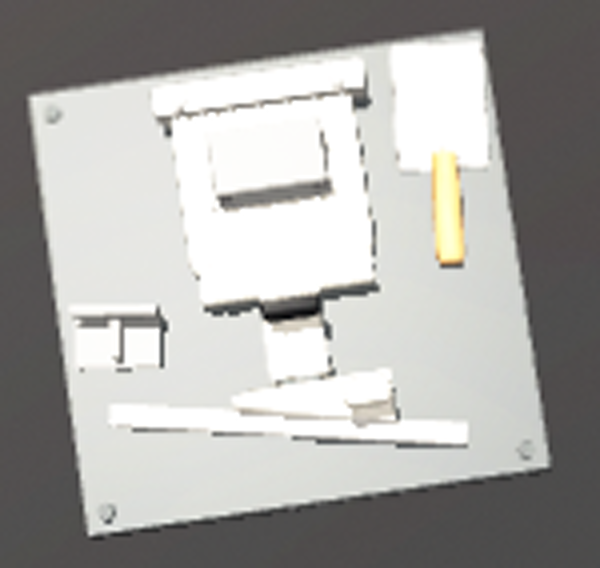

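View pics/c7_side.png

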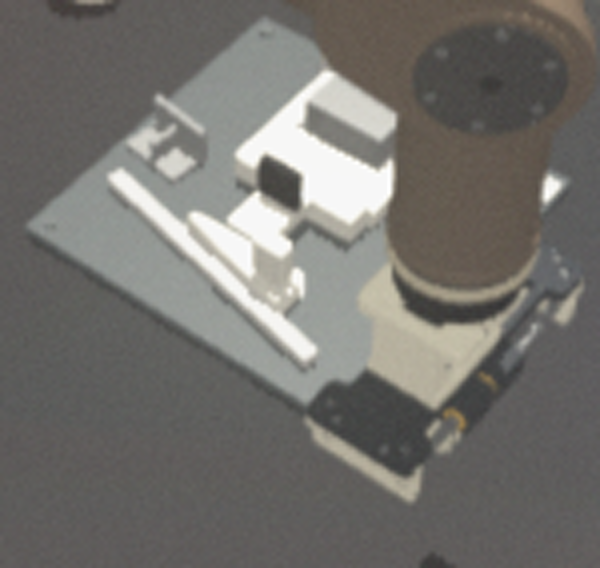

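View pics/top7.png

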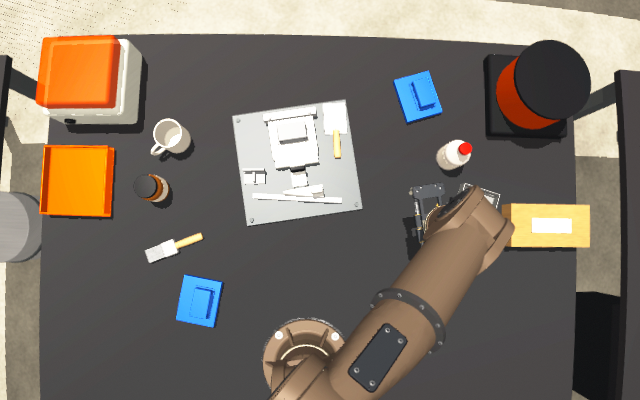

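```bash
python3 - <<'E'
from h import *
s=pickle.load(open('pics/top7.pkl','rb')); a=s['color'].astype(int).sum(2)
# columns: strongest bright->dark transition rows for the part's rear top edge (z~.065) & head rear edge
def edge(x0,x1,z,xj,tol=8):
    # sample along jig x at each y, find bright->dark (going -x) near xj at height z, sub-pixel
    pts=[]
    for y in np.arange(x0,x1,2.):
        xs=np.arange(xj-tol,xj+tol,.25); uv=proj(s,[j2w(x,y,z) for x in xs]).astype(np.float32)
        v=cv2.remap(a.astype(np.float32),uv[:,0:1],uv[:,1:2],cv2.INTER_LINEAR).ravel()
        g=np.gradient(cv2.GaussianBlur(v[:,None],(1,9),2).ravel()); i=np.argmax(g); pts.append((y,xs[i]))
    p=np.array(pts); k=np.polyfit(p[:,0],p[:,1],1); r=p[:,1]-np.polyval(k,p[:,0]); m=abs(r)<2; k=np.polyfit(p[m,0],p[m,1],1)
    print('angle deg',np.degrees(np.arctan(k[0])).round(2),'x at y0',k[1].round(1),'n',m.sum(),'rms',r[m].std().round(2))
edge(-70,70,48,239) # fence face top
edge(-35,35,65,156) # part rear
edge(-55,-25,42,104); 
E
```

```text
angle deg -0.05 x at y0 236.1 n 69 rms 0.6Traceback (most recent call last):
  File "<stdin>", line 14, in <module>
  File "<stdin>", line 11, in edge
    raise TypeError("expected non-empty vector for x")
TypeError: expected non-empty vector for x
```

```bash
python3 - <<'E'
from h import *
from scipy.stats import theilslopes
s=pickle.load(open('pics/top7.pkl','rb')); a=s['color'].astype(int).sum(2).astype(np.float32)
m=(a<600).astype(np.uint8)
def edge(y0,y1,z,xj,tol):
    p=[]
    for y in np.arange(y0,y1,2.):
        xs=np.arange(xj-tol,xj+tol,.25); uv=proj(s,[j2w(x,y,z) for x in xs]).astype(np.float32)
        v=cv2.remap(a,uv[:,0:1],uv[:,1:2],cv2.INTER_LINEAR).ravel(); g=np.gradient(v); i=np.argmax(np.convolve(g,np.ones(9),'same')); p.append((y,xs[i]))
    p=np.array(p); k=theilslopes(p[:,1],p[:,0]); print('ang',np.degrees(np.arctan(np.array([k[0],k[2],k[3]]))).round(2),'x0',round(k[1],1))
edge(-70,70,48,239,8); edge(-30,50,65,158,18); edge(-20,35,65,158,18)
E
python3 - <<'E'
import cv2
a=cv2.imread('pics/top7.png')[108:205,258:330];cv2.imwrite('pics/z7.png',cv2.resize(a,None,fx=6,fy=6,interpolation=cv2.INTER_NEAREST))
E
```

```text
ang [ 0.   -0.19  0.29] x0 236.2
ang [-1.26 -2.47 -0.72] x0 170.7
ang [-0.8  -1.59  0.65] x0 170.8
```

View pics/z7.png

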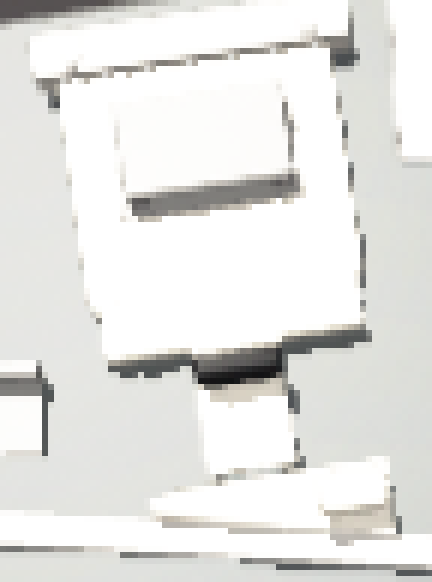

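The platform is flush with the fence. The printed part's rear edge slopes about 7.5° in the picture and the fence face about 7.7°, so it is square. The wedge sits against the tail block, with its tip near (150,505) and its tab near (360,510) in the crop. The bystanders are where they were. Handing in.

```bash
python3 -c "
from h import *
print(order.finish_job()); st()"
```

```text
the job is handed in; nothing more can be done
None
the job is handed in; nothing more can be done
```

The platform is clamped and the job is handed in, but I pushed the wedge too hard. I queued the last four push steps together without reading the force between them. The push went 14, 23, 33, then about 40 N, against the 12–20 N asked for. I then backed off and did not reset the wedge. I could not measure the force between bar and platform, so I can't rule out that it passed the 60 N limit.

**What I did:** I pushed the clamp bar forward by its grip, with about 15 N at the end, until the platform stopped against the fence. I then slid the thumb wedge about 75–80 mm along its ramp until it jammed, and withdrew the arm to clear space. The clock stood at about 15.6 s of the 42 s allowed.

**Last checks:**
- **Wedge and bar:** after release the wedge still sat against the tail block and the bar was still closed. I judged this from pictures only; the clamping forces were not measured.
- **Squareness:** the platform is flush with the fence. Judged by eye from the enlarged picture, it is square to within a few tenths of a degree. My automatic edge fit disagreed and was noisy, giving −0.8° to −1.3° with limits from −2.5° to +0.7°, because the picture is overexposed there.
- **Bystanders:** those visible in the last top picture had not moved. The parts tray was partly hidden behind the arm.
- **Robot:** the wrist force was near zero, about 0.5 N.

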